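# Set the kiln damper to the third click

### The arm

A 7-joint arm with a two-finger parallel gripper is mounted at the origin on the work surface. World frame = base frame: x ahead of the robot, y to its left, z up, the work surface at z = 0. Lengths are in m, angles in rad, forces in N, time in s.
With the tool pointing down it reaches from about 0.4 to 0.925 m from the base axis. Payload 5.6 kg.
Tool frame: the origin (TCP) lies on the centre line of the jaws, within the pads' length; the fingertips stand 19 mm ahead of it and the grasp point (between the pads) is the TCP (r.tip_reach is the distance from the TCP to the fingertips, in m); z points along the fingers, y is the line along which they close (so a half turn about z gives the same grasp; the last joint's range is limited). The gripper opens to 85 mm and grips with 20 to 120 N. Pads are 22 mm wide; open, the fingers measure 114 mm over their backs; the gripper's body (76 mm by 85 mm) begins 54 mm behind the grasp point. The pads swing forward as they close: fully open they stand 13 mm farther back than shut.
Start: joints at [1.297, 0.468, -0.012, 1.603, 0.006, 1.071, -0.056], TCP at [0.149, -0.633, 0.25] pointing down, gripper open.
Joint ranges: [-2.53, 2.53], [-0.31, 2.02], [-1.57, 1.55], [0.28, 2.44], [-1.29, 4.43], [0.15, 1.84], [-2.92, 2.92]. Speed limits (rad/s): [2.57, 2.57, 3.14, 3.14, 3.14, 3.14, 3.14].

### API

Orientations are given as a unit quaternion [x, y, z, w].
In Python, from bench import telemetry, viewer, r gives the robot as it stands.
- The arm moves only by the shell command python3 -m inch 'ROWS' [FORCE]. ROWS is JSON, a list of rows, each an object with "translation": the shift along the tool's x, y, z each as a share of 1000 mm, from -1 to 1, a list of three; "twist": the turn, a rotation vector about the tool's x, y, z each as a share of pi rad, from -1 to 1, a list of three; "gripper": the opening, from 0 (shut) to 1 (fully open). In form: [{"translation": [x, y, z], "twist": [ax, ay, az], "gripper": gripper}, ...]. A call has 1 to 20 rows; each row is the pose to reach, as a shift and turn from the pose commanded when the call began, along the tool's axes at that moment, turning the shorter way round; what a row does not reach only later rows make up. A row lasts 1/10 s, in which the tool goes at most 50 mm and 8.59 degrees, less where a joint would pass 70% of its speed; a pose out of reach is approached as far as the arm can. A call with a number of a shift or a turn outside -1 to 1 is refused whole. A call with a gripper value outside its range is refused whole. The fingers move at their own pace and stop on an object; FORCE is the grip in N (left out, the last holds). Time passes only in rows, so rows that repeat a pose let the fingers close. It gives the time, the measured TCP pose, the force, the opening and the grip force at its end, in the units of the state.
- telemetry.state(): the state, without advancing time (a new reading comes with each control period).
- viewer.grab_frame(name): name is "scene" or "top"; returns a dict with "image" (480x640x3 uint8, blue, green, red), "camera_matrix" (3x3 intrinsics, pixels), "eye" and "orientation" of the camera in the world. Camera axes: x right, y up, looking along -z (the intrinsics and any distortion apply to the point x, -y, -z); pixel columns grow to the right and rows downward; lengths in m; the calibration is good to about 2 mm. A picture is of the moment at which its call begins. There is no depth.
- r.hand_in(): hands the job in; it is judged then, once.
The state is a dict: "time_s": time; "qpos": joint angles; "joint_velocities": joint speeds; "effort": joint torques, N m; "tcp_pos": TCP position; "tcp_rot": TCP orientation; "ft_force": force on the tool from outside, world axes, zero at the start; "wrist_torque": the same for the moment, N m; "opening": opening from 0.0 (shut) to 1.0 (fully open); "grasp_force": force on a finger pad.
Only numpy, scipy, OpenCV 4.12 (cv2) and the standard library are available. Lean on these libraries where they do the work, as an engineer would, in place of code of your own. Each camera call takes 0.05 s, during which the arm holds its last target. There are 200 camera calls.

### The job

The test kiln on the bench has a sliding air damper on its top, worked by a small upright lever that clicks from notch to notch. Push the lever all the way back to its closed end, then push it open again, counting the clicks by feel, and leave it seated in the third notch from closed; do not let it run past the third click. Only push the lever with the fingers, gently and without gripping it, and leave the things standing on and around the kiln where they are.

Things in the scene. Friction and masses are not known exactly. Their poses are not given: they have to be found in the camera images.
- kiln: Fixed grey steel bench-top kiln, 280 (x) x 340 (y) x 210 mm tall, yaw varies. Origin: centre of its footprint, on the bench; z up; its door and controller are on its +x side (away from the robot at yaw 0). On its flat top lie the damper housing (along y), the slide plate and a few loose things.
- housing (a point): Centre of the upper face of the aluminium damper housing on the kiln top, at kiln x = -20, y = 0, z = 236 mm. The housing is 50 mm wide (x), 170 mm long (y), 26 mm high, with a dark slot along y in which the lever slides. Axes as the kiln's. Nothing loose stands on it.
- flue (a point): Centre of the dark flue opening in the kiln top (40 mm x by 92 mm y), at kiln x = 55, y = -52 mm, z = 212 mm. A thin steel plate (56 x 108 mm, upper face at z = 217 mm) that moves with the lever covers it when the lever is closed, and uncovers it as the lever goes to the kiln's +y.
- lever: Black upright lever: a tab 36 mm (x, across the slot) by 12 mm (y, along the slot) by 40 mm tall. Origin: centre of the tab, at kiln x = -20 mm, y = -48 mm + the damper joint's value, z = 260 mm (tab from z = 240 to 280 mm). Its axes are the kiln's; it slides along y.
- damper (a joint): Travel of the lever, m: 0 = closed, a hard end stop (lever at the kiln's -y end); grows as the lever is pushed to the kiln's +y, up to a stop at 0.096. It seats in a notch every 16 mm: notch 0 is closed, the first click is at 0.016, the second at 0.032, the third at 0.048, the sixth at 0.096. Starts anywhere between the first and third.
- lever_top (a point): Centre of the lever's upper face, 20 mm above its origin. How it feels: leaving a notch takes a push that grows from about 4 to 5.5 N; past halfway the lever snaps ahead by itself into the next notch and the force on the pushing finger drops to about zero: that is one click. Left alone it stays in its notch.
- post_tall: Bystander, loose: white ceramic kiln post (cylinder 34 mm across, 45 mm tall) standing on the kiln top. Origin: centre of its underside. Leave it alone.
- post_short: Bystander, loose: white ceramic kiln post (cylinder 40 mm across, 30 mm tall) standing on the kiln top. Origin: centre of its underside. Leave it alone.
- test_cup: Bystander, loose: small terracotta cup, 48 mm across, 42 mm tall, standing on the kiln top. Origin: centre of its underside. Leave it alone.
- glaze_jar: Bystander, loose: glass jar, 80 mm across, 100 mm tall, on the bench. Origin: centre of its underside. Leave it alone.
- slip_bowl: Bystander, loose: terracotta bowl, 120 mm across, 50 mm tall, on the bench. Origin: centre of its underside. Leave it alone.

How it is judged:
On the way, in this order (a step that is already met when the one before it is completed fails the run):
1. the lever is pushed home to the closed end (within 4 mm) (value of joint damper below 0.004 m), for 0.2 s.
2. the lever rests in the third notch (value of joint damper between 0.044 and 0.052 m and velocity of joint damper between -0.005 and 0.005 m/s), for 0.3 s.
At the end, for the whole second after the job is handed in: the damper lever is at rest in the third notch from closed (within 4 mm of 48 mm travel), and the posts and cup on the kiln top still stand upright (all of step 2 and angle between each of post_tall, post_short, test_cup's own z axis and vertical below 0.2 rad); the robot touches nothing.
It fails at once if the lever ran past the third click (over 58 mm of travel) (value of joint damper above 0.058 m).
It fails at once if the lever was gripped or shoved hard (over 25 N between fingers and lever) (contact force between the fingers and lever above 25 N).
It fails at once if a bystander was moved by more than 20 mm (distance of any of post_tall, post_short, test_cup, glaze_jar, slip_bowl from where it was at the start of the episode above 0.02 m).
It also fails if it takes over 72 s, if anything falls off the work surface, if the arm or the gripper's body presses on something with over 40 N, if the wrist force passes 120 N, or if a joint passes its speed limit or range.

## Working session

There is one attempt and no reset: what is moved stays moved. The work goes in short steps, Python scripts to look and compute and a shell command to move; the robot and the scene stay as the last step left them, time stands still between calls to the robot, and variables do not carry over. Pictures are saved under pics/ and viewed, at most 10 in all, crops included, and the job is handed in when it is done.

```bash
mkdir -p pics; python3 - <<'E'
from bench import telemetry, viewer, r
import cv2,numpy as np
for n in("scene","top"):
    f=viewer.grab_frame(n); cv2.imwrite(f"pics/{n}0.png",f["image"]); print(n,np.round(f["camera_matrix"],1).tolist(),f["eye"],f["orientation"],[k for k in f])
s=telemetry.state();print(s, r.tip_reach)
E
```

```text
scene [[436.8, 0.0, 326.6], [0.0, 436.8, 243.8], [0.0, 0.0, 1.0]] [1.02873904 0.28253446 0.95142412] [0.1516707  0.25533249 0.83307565 0.46667577] ['image', 'camera_matrix', 'eye', 'orientation']
top [[489.4, 0.0, 313.4], [0.0, 489.4, 243.8], [0.0, 0.0, 1.0]] [4.91509848e-01 1.14987436e-03 1.34307629e+00] [-0.03052426  0.02672776  0.70753243 -0.70551524] ['image', 'camera_matrix', 'eye', 'orientation']
{'time_s': 0.1, 'qpos': array([ 1.29700047,  0.46830243, -0.01161062,  1.60350998,  0.00599768,
        1.07144722, -0.05629513]), 'joint_velocities': array([ 0.00115561, -0.00154853, -0.00027467, -0.00271269,  0.00049961,
        0.00113378, -0.0012647 ]), 'effort': array([ 9.27088477e-04, -5.33521986e+01,  2.13110569e-02, -2.51968503e+01,
        1.13884290e-02,  4.28726053e-03,  1.35837760e-05]), 'tcp_pos': array([ 0.1485234 , -0.63231638,  0.24943386]), 'tcp_rot': array([ 9.93351814e-01,  1.15115192e-01, -1.49276795e-04, -8.02450935e-04]), 'ft_force': array([ 0.03195846, -0.24835492, -0.94859102]), 'wrist_torque': array([ 0.02417697, -0.02281671,  0.03824441]), 'grasp_force': 0.0, 'opening': 0.9979550891130601} 0.019
```

View pics/top0.png

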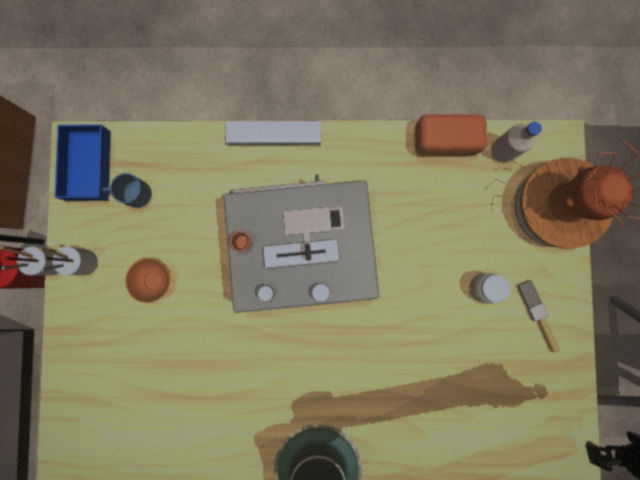

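View pics/scene0.png

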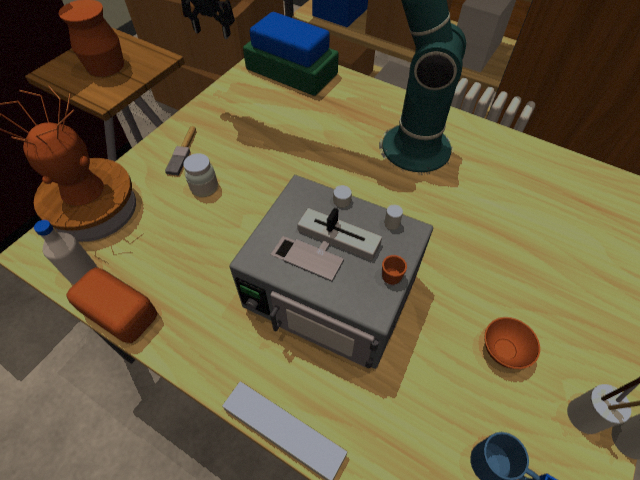

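The top view shows the kiln around (300,245), with x up and -y to the right. The housing is at (301,253), the lever at (307,250), the posts at (265,293) and (320,292), and the cup at (241,241). Next I'll measure these by mask.

```bash
cat > h.py <<'E'
import cv2,numpy as np
from scipy.spatial.transform import Rotation as R
from bench import telemetry, viewer, r
def cast(f,uv,z):
    uv=np.atleast_2d(np.float64(uv)); K=f["camera_matrix"]
    d=np.c_[(uv[:,0]-K[0,2])/K[0,0],-(uv[:,1]-K[1,2])/K[1,1],-np.ones(len(uv))]
    d=R.from_quat(f["orientation"]).apply(d); e=np.array(f["eye"])
    return e+d*((z-e[2])/d[:,2])[:,None]
E
python3 - <<'E'
from h import *
f=viewer.grab_frame("top"); im=f["image"]; g=im.max(2); hsv=cv2.cvtColor(im,cv2.COLOR_BGR2HSV)
print(im[270,285],im[250,280],im[215,290],im[293,265],im[250,308],im[230,265])
m=((hsv[...,1]<50)&(g>155)).astype(np.uint8)
m[:170]=0;m[330:]=0;m[:,:200]=0;m[:,400:]=0
for c in cv2.findContours(m,cv2.RETR_EXTERNAL,cv2.CHAIN_APPROX_NONE)[0]:
    if cv2.contourArea(c)>60:
        q=cv2.minAreaRect(c); w=cast(f,cv2.boxPoints(q),.236)
        print(np.round(q[0],1),cv2.contourArea(c),"c",w.mean(0).round(4),"sides",np.linalg.norm(w[1]-w[0]).round(3),np.linalg.norm(w[2]-w[1]).round(3),"edge",np.degrees(np.arctan2(*(w[1]-w[0])[1::-1])).round(1))
k=((hsv[...,1]<60)).astype(np.uint8);k[:150]=0;k[330:]=0;k[:,:200]=0;k[:,400:]=0
k=cv2.morphologyEx(k,cv2.MORPH_OPEN,np.ones((15,15)))
c=max(cv2.findContours(k,cv2.RETR_EXTERNAL,cv2.CHAIN_APPROX_NONE)[0],key=cv2.contourArea)
q=cv2.minAreaRect(c); w=cast(f,cv2.boxPoints(q),.21);print("kiln",q,w.round(3),w.mean(0), np.linalg.norm(w[1]-w[0]),np.linalg.norm(w[2]-w[1]),np.degrees(np.arctan2(*(w[1]-w[0])[1::-1])))
c4=im[160:330,205:400]; cv2.imwrite("pics/crop.png",cv2.resize(c4,None,fx=3.5,fy=3.5,interpolation=cv2.INTER_CUBIC))
E
```

```text
[118 119 122] [175 163 161] [145 147 157] [170 159 155] [54 54 58] [119 122 122]
[265.  293.5] 124.0 c [0.4694 0.1163 0.236 ] sides 0.027 0.029 edge -90.1
[320.5 292.5] 185.0 c [ 0.4714 -0.0087  0.236 ] sides 0.034 0.034 edge -90.1
[284.8 254.7] 511.0 c [0.5569 0.0718 0.236 ] sides 0.093 0.045 edge -84.7
[323.1 251. ] 386.5 c [ 0.565  -0.0149  0.236 ] sides 0.064 0.045 edge -84.7
[307.2 224.3] 867.0 c [0.6259 0.0209 0.236 ] sides 0.1 0.067 edge -84.6
kiln ((300.2725830078125, 243.889404296875), (123.6960678100586, 146.3689727783203), 84.61068725585938) [[ 0.713  0.222  0.21 ]
 [ 0.744 -0.12   0.21 ]
 [ 0.457 -0.143  0.21 ]
 [ 0.426  0.192  0.21 ]] [0.58485451 0.03775778 0.21      ] 0.3435415019855617 0.2884997627227935 -84.75321131313189
```

View pics/crop.png

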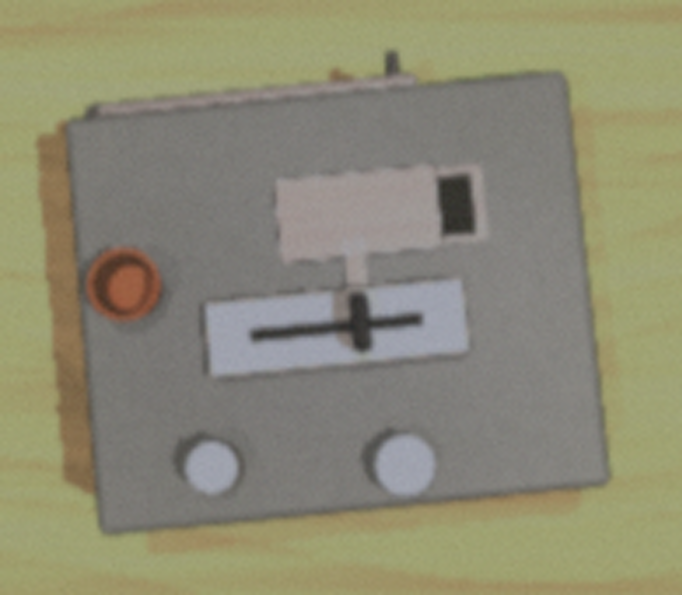

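The crop shows the housing corners at (205,303), (463,279), (469,352) and (210,377). The lever is at (360,321), the posts at (211,466) and (404,463), the cup at (124,284), and the flue is partly open. Everything around the lever on the housing is clear.

```bash
cat >> h.py <<'E'
YAW=np.radians(5.3); KR=np.array([[np.cos(YAW),-np.sin(YAW)],[np.sin(YAW),np.cos(YAW)]])
def tool(pw):  # shift to world point in tool axes (m)
    s=telemetry.state(); return R.from_quat(s["tcp_rot"]).inv().apply(np.array(pw)-s["tcp_pos"])
E
python3 - <<'E'
from h import *
f=viewer.grab_frame("top")
P=lambda u,v,z: cast(f,[u/3.5+205,v/3.5+160],z)[0]
H=np.mean([P(*c,.236) for c in [(205,303),(463,279),(469,352),(210,377)]],0)
K=H[:2]-KR@[-.02,0]; print("H",H,"kiln",K)
# second view: refine check
for n,u,v,z in [("lever",360,321,.28),("post_l",211,466,.255),("post_r",404,463,.24),("cup",124,284,.252),("flueR",472,205,.212)]:
    w=P(u,v,z); print(n,w.round(4),"kiln frame",(KR.T@(w[:2]-K)).round(4))
g=viewer.grab_frame("scene"); 
for n,u,v,z in [("lever",333,212,.28)]:
    w=cast(g,[u,v],z)[0]; print("scene",n,w.round(4),(KR.T@(w[:2]-K)).round(4))
s=telemetry.state(); X=R.from_quat(s["tcp_rot"]).as_matrix(); print(X.round(3))
q=R.from_matrix(np.c_[np.r_[KR[:,0],0],np.r_[-KR[:,1],0],[0,0,-1]])
print("twist/pi",((R.from_quat(s["tcp_rot"]).inv()*q).as_rotvec()/np.pi).round(4))
for y in(.05,): 
  for z in (.40,): print(tool(np.r_[K+KR@[-.02,y],z]).round(4), tool(np.r_[s["tcp_pos"][:2],z]).round(4))
E
```

```text
H [0.55912766 0.03470114 0.236     ] kiln [0.57904216 0.03654856]
lever [0.5606 0.0189 0.28  ] kiln frame [-0.02   -0.0159]
post_l [0.4706 0.1137 0.255 ] kiln frame [-0.1009  0.0869]
post_r [ 0.4719 -0.0085  0.24  ] kiln frame [-0.1109 -0.0349]
cup [0.5866 0.1704 0.252 ] kiln frame [0.0198 0.1325]
flueR [ 0.6421 -0.0546  0.212 ] kiln frame [ 0.0543 -0.0966]
scene lever [0.5568 0.0225 0.28  ] [-0.0234 -0.0119]
[[ 0.973  0.229 -0.   ]
 [ 0.229 -0.973  0.001]
 [-0.    -0.001 -1.   ]]
twist/pi [-0.0003  0.      0.044 ]
[ 0.5591 -0.6053 -0.1497] [-0.000e+00 -1.000e-04 -1.502e-01]
```

```bash
python3 -m inch '[{"translation":[0,0,-0.15],"twist":[0,0,0],"gripper":0},{"translation":[0,0,-0.15],"twist":[0,0,0],"gripper":0},{"translation":[0,0,-0.15],"twist":[0,0,0],"gripper":0},{"translation":[0,0,-0.15],"twist":[0,0,0],"gripper":0}]' 20
python3 -m inch '[{"translation":[0.559,-0.605,0],"twist":[0,0,0.044],"gripper":0},{"translation":[0.559,-0.605,0],"twist":[0,0,0.044],"gripper":0},{"translation":[0.559,-0.605,0],"twist":[0,0,0.044],"gripper":0},{"translation":[0.559,-0.605,0],"twist":[0,0,0.044],"gripper":0},{"translation":[0.559,-0.605,0],"twist":[0,0,0.044],"gripper":0},{"translation":[0.559,-0.605,0],"twist":[0,0,0.044],"gripper":0},{"translation":[0.559,-0.605,0],"twist":[0,0,0.044],"gripper":0},{"translation":[0.559,-0.605,0],"twist":[0,0,0.044],"gripper":0},{"translation":[0.559,-0.605,0],"twist":[0,0,0.044],"gripper":0},{"translation":[0.559,-0.605,0],"twist":[0,0,0.044],"gripper":0},{"translation":[0.559,-0.605,0],"twist":[0,0,0.044],"gripper":0},{"translation":[0.559,-0.605,0],"twist":[0,0,0.044],"gripper":0},{"translation":[0.559,-0.605,0],"twist":[0,0,0.044],"gripper":0},{"translation":[0.559,-0.605,0],"twist":[0,0,0.044],"gripper":0},{"translation":[0.559,-0.605,0],"twist":[0,0,0.044],"gripper":0},{"translation":[0.559,-0.605,0],"twist":[0,0,0.044],"gripper":0},{"translation":[0.559,-0.605,0],"twist":[0,0,0.044],"gripper":0},{"translation":[0.559,-0.605,0],"twist":[0,0,0.044],"gripper":0},{"translation":[0.559,-0.605,0],"twist":[0,0,0.044],"gripper":0},{"translation":[0.559,-0.605,0],"twist":[0,0,0.044],"gripper":0}]'
cat > st.py <<'E'
from h import *
K=np.array([.57904,.03655]); s=telemetry.state(); p=s["tcp_pos"]
print("t",round(s["time_s"],2),"kiln xy",(KR.T@(p[:2]-K)).round(4),"z",p[2].round(4),"F kiln",(KR.T@s["ft_force"][:2]).round(2),s["ft_force"][2].round(2),"open",round(s["opening"],3),"target tw",(R.from_quat(s["tcp_rot"]).as_matrix()[:,1]@np.r_[KR[:,1],0]).round(4))
E
python3 st.py
```

```text
time_s: 0.65
tcp_pos: [0.1493, -0.6354, 0.4091]
tcp_rot: [0.993, 0.115, 0.001, 0.007]
ft_force: [0.4, -0.1, 0.8]
opening: 0.329
grasp_force: 0.0
time_s: 2.65
tcp_pos: [0.5543, 0.0826, 0.4001]
tcp_rot: [0.999, 0.045, -0.0, 0.0]
ft_force: [0.0, -0.2, 0.3]
opening: 0.002
grasp_force: 0.0
t 2.65 kiln xy [-0.0204  0.0481] z 0.4001 F kiln [-0.   -0.22] 0.32 open 0.002 target tw -1.0
```

```bash
python3 -m inch '[{"translation":[0,0,0.03],"twist":[0,0,0],"gripper":0},{"translation":[0,0,0.06],"twist":[0,0,0],"gripper":0},{"translation":[0,0,0.09],"twist":[0,0,0],"gripper":0},{"translation":[0,0,0.11],"twist":[0,0,0],"gripper":0},{"translation":[0,0,0.12],"twist":[0,0,0],"gripper":0},{"translation":[0,0,0.128],"twist":[0,0,0],"gripper":0},{"translation":[0,0,0.128],"twist":[0,0,0],"gripper":0}]' >/dev/null; python3 st.py
python3 - <<'E'
from h import *
f=viewer.grab_frame("scene"); cv2.imwrite("pics/s1.png",cv2.resize(f["image"][140:300,230:450],None,fx=3.5,fy=3.5))
E
```

```text
t 3.35 kiln xy [-0.0202  0.0488] z 0.2721 F kiln [-0.08  1.54] -0.01 open 0.002 target tw -1.0
```

View pics/s1.png

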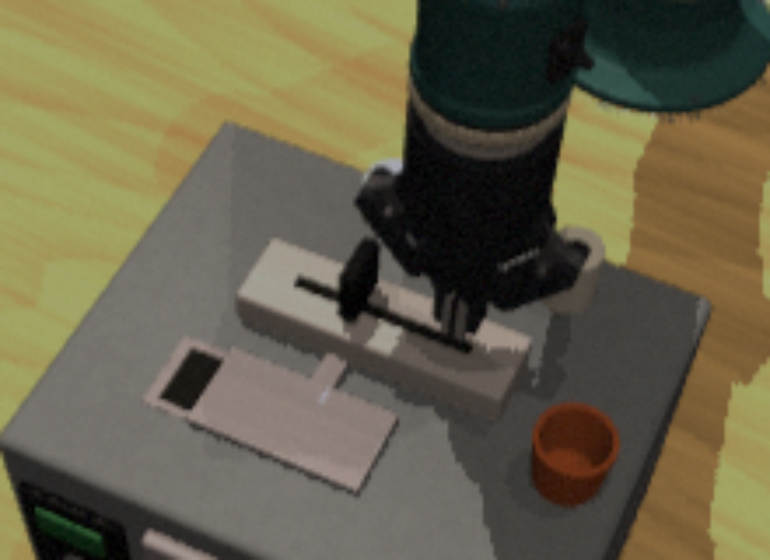

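The crop shows the shut fingers standing on the +y side of the lever. The linkage knuckles stick out along the slot, so I'll turn the tool 90° to push with the pads' flat 22 mm sides.

```bash
python3 -m inch '[{"translation":[0,0,-0.05],"twist":[0,0,0],"gripper":0},{"translation":[0,0,-0.05],"twist":[0,0,0.5],"gripper":0},{"translation":[0,0,-0.05],"twist":[0,0,0.5],"gripper":0},{"translation":[0,0,-0.05],"twist":[0,0,0.5],"gripper":0},{"translation":[0,0,-0.05],"twist":[0,0,0.5],"gripper":0},{"translation":[0,0,-0.05],"twist":[0,0,0.5],"gripper":0},{"translation":[0,0,-0.05],"twist":[0,0,0.5],"gripper":0},{"translation":[0,0,-0.05],"twist":[0,0,0.5],"gripper":0},{"translation":[0,0,-0.05],"twist":[0,0,0.5],"gripper":0},{"translation":[0,0,-0.05],"twist":[0,0,0.5],"gripper":0},{"translation":[0,0,-0.05],"twist":[0,0,0.5],"gripper":0},{"translation":[0,0,-0.05],"twist":[0,0,0.5],"gripper":0},{"translation":[0,0,-0.03],"twist":[0,0,0.5],"gripper":0},{"translation":[0,0,-0.01],"twist":[0,0,0.5],"gripper":0},{"translation":[0,0,0.004],"twist":[0,0,0.5],"gripper":0},{"translation":[0,0,0.004],"twist":[0,0,0.5],"gripper":0},{"translation":[0,0,0.004],"twist":[0,0,0.5],"gripper":0}]' ; python3 st.py
```

```text
time_s: 5.1
tcp_pos: [0.5548, 0.0851, 0.269]
tcp_rot: [0.74, -0.672, -0.0, -0.0]
ft_force: [0.0, 0.3, 0.5]
opening: 0.004
grasp_force: 0.0
t 5.1 kiln xy [-0.0197  0.0506] z 0.269 F kiln [0.03 0.3 ] 0.47 open 0.004 target tw -0.0034
```

```bash
python3 -m inch '[{"translation":[0.015,0,0],"twist":[0,0,0],"gripper":0},{"translation":[0.03,0,0],"twist":[0,0,0],"gripper":0},{"translation":[0.038,0,0],"twist":[0,0,0],"gripper":0},{"translation":[0.042,0,0],"twist":[0,0,0],"gripper":0},{"translation":[0.042,0,0],"twist":[0,0,0],"gripper":0},{"translation":[0.042,0,0],"twist":[0,0,0],"gripper":0}]' >/dev/null; python3 st.py
for i in 1 2 3 4; do python3 -m inch '[{"translation":[0.002,0,0],"twist":[0,0,0],"gripper":0},{"translation":[0.002,0,0],"twist":[0,0,0],"gripper":0},{"translation":[0.002,0,0],"twist":[0,0,0],"gripper":0}]' >/dev/null; python3 st.py; done
```

```text
t 5.7 kiln xy [-0.02    0.0076] z 0.2683 F kiln [-0.34  0.1 ] -0.28 open -0.002 target tw 0.0001
t 6.0 kiln xy [-0.0201  0.0059] z 0.2682 F kiln [ 0.11 -0.05] 0.17 open 0.002 target tw -0.0006
t 6.3 kiln xy [-0.0201  0.0035] z 0.2682 F kiln [-0.28 -1.19] 0.28 open -0.0 target tw 0.0
t 6.6 kiln xy [-0.0201  0.0025] z 0.2682 F kiln [-0.35  4.2 ] 2.01 open 0.007 target tw -0.0009
t 6.9 kiln xy [-0.0201  0.0003] z 0.2682 F kiln [-0.41  5.84] 1.96 open -0.001 target tw -0.0007
```

```bash
for i in 1 2 3 4 5 6 7 8 9 10 11 12; do python3 -m inch '[{"translation":[0.002,0,0],"twist":[0,0,0],"gripper":0},{"translation":[0.002,0,0],"twist":[0,0,0],"gripper":0},{"translation":[0.002,0,0],"twist":[0,0,0],"gripper":0}]' >/dev/null; python3 st.py|cut -c1-75; done
```

```text
t 7.2 kiln xy [-0.02   -0.0017] z 0.2682 F kiln [0.14 5.08] 2.11 open -0.00
t 7.5 kiln xy [-0.0201 -0.0055] z 0.2683 F kiln [-0.08  0.64] -0.16 open 0.
t 7.8 kiln xy [-0.0201 -0.0072] z 0.2683 F kiln [-0.13  0.65] 0.23 open 0.0
t 8.1 kiln xy [-0.0201 -0.0086] z 0.2683 F kiln [0.46 0.38] -0.44 open -0.0
t 8.4 kiln xy [-0.0201 -0.0105] z 0.2683 F kiln [ 0.31 -0.59] 0.21 open 0.0
t 8.7 kiln xy [-0.0201 -0.0125] z 0.2683 F kiln [-0.69 -0.26] -0.32 open 0.
t 9.0 kiln xy [-0.02   -0.0135] z 0.2682 F kiln [-0.06  4.33] -0.08 open 0.
t 9.3 kiln xy [-0.02   -0.0157] z 0.2683 F kiln [-0.68  5.57] 2.09 open -0.
t 9.6 kiln xy [-0.02   -0.0177] z 0.2683 F kiln [-0.92  5.95] 1.43 open 0.0
t 9.9 kiln xy [-0.0201 -0.0217] z 0.2683 F kiln [-1.09 -0.27] -0.17 open 0.
t 10.2 kiln xy [-0.0201 -0.0232] z 0.2682 F kiln [0.53 0.22] -0.49 open 0.0
t 10.5 kiln xy [-0.0201 -0.0246] z 0.2683 F kiln [0.01 0.63] -0.96 open 0.0
```

```bash
for i in 1 2 3 4 5 6; do python3 -m inch '[{"translation":[0.001,0,0],"twist":[0,0,0],"gripper":0},{"translation":[0.001,0,0],"twist":[0,0,0],"gripper":0},{"translation":[0.001,0,0],"twist":[0,0,0],"gripper":0}]' >/dev/null; python3 st.py|cut -c1-75; done
```

```text
t 10.8 kiln xy [-0.0201 -0.0255] z 0.2682 F kiln [-0.16  0.31] -0.56 open 0
t 11.1 kiln xy [-0.0201 -0.0265] z 0.2683 F kiln [-0.18  0.01] -0.27 open -
t 11.4 kiln xy [-0.0201 -0.0275] z 0.2683 F kiln [ 0.44 -0.35] 0.86 open -0
t 11.7 kiln xy [-0.0201 -0.0284] z 0.2682 F kiln [0.19 1.05] 0.26 open 0.00
t 12.0 kiln xy [-0.0201 -0.0284] z 0.2682 F kiln [-0.63  5.52] 1.55 open 0.
t 12.3 kiln xy [-0.0201 -0.0284] z 0.2682 F kiln [-1.1   6.91] 1.79 open -0
```

```bash
python3 -m inch '[{"translation":[0.001,0,0],"twist":[0,0,0],"gripper":0},{"translation":[0.001,0,0],"twist":[0,0,0],"gripper":0},{"translation":[0.001,0,0],"twist":[0,0,0],"gripper":0}]' >/dev/null; python3 st.py
python3 -m inch '[{"translation":[-0.01,0,0],"twist":[0,0,0],"gripper":0},{"translation":[-0.02,0,0],"twist":[0,0,0],"gripper":0},{"translation":[-0.02,0,0],"twist":[0,0,0],"gripper":0},{"translation":[-0.02,0,-0.05],"twist":[0,0,0],"gripper":0},{"translation":[-0.02,0,-0.06],"twist":[0,0,0],"gripper":0},{"translation":[-0.02,0,-0.06],"twist":[0,0,0],"gripper":0},{"translation":[0.02,0,-0.06],"twist":[0,0,0],"gripper":0},{"translation":[0.06,0,-0.06],"twist":[0,0,0],"gripper":0},{"translation":[0.06,0,-0.06],"twist":[0,0,0],"gripper":0},{"translation":[0.06,0,-0.06],"twist":[0,0,0],"gripper":0}]' >/dev/null; python3 st.py
python3 - <<'E'
from h import *
f=viewer.grab_frame("scene"); cv2.imwrite("pics/s2.png",cv2.resize(f["image"][140:300,230:450],None,fx=3.5,fy=3.5))
E
```

```text
t 12.6 kiln xy [-0.0201 -0.0285] z 0.2682 F kiln [-1.61 10.06] 3.45 open 0.002 target tw -0.0024
t 13.6 kiln xy [-0.0209 -0.0927] z 0.3271 F kiln [-0.59  0.39] 0.17 open -0.0 target tw 0.0032
```

View pics/s2.png

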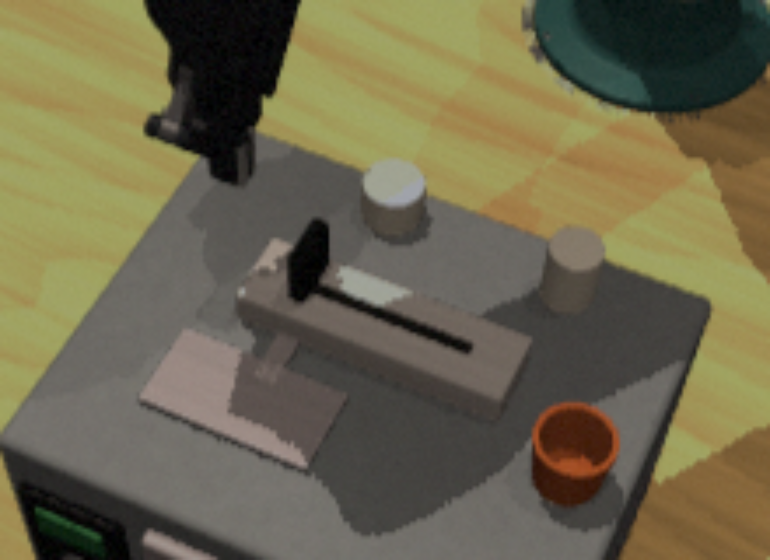

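The crop shows the lever at the closed end of the slot with the plate covering the flue. The posts and cup are unmoved, and the fingers are clear on the -y side.

```bash
python3 -m inch '[{"translation":[0,0,0.03],"twist":[0,0,0],"gripper":0},{"translation":[0,0,0.05],"twist":[0,0,0],"gripper":0},{"translation":[0,0,0.059],"twist":[0,0,0],"gripper":0},{"translation":[0,0,0.059],"twist":[0,0,0],"gripper":0},{"translation":[-0.01,0,0.059],"twist":[0,0,0],"gripper":0},{"translation":[-0.02,0,0.059],"twist":[0,0,0],"gripper":0},{"translation":[-0.024,0,0.059],"twist":[0,0,0],"gripper":0},{"translation":[-0.024,0,0.059],"twist":[0,0,0],"gripper":0},{"translation":[-0.024,0,0.059],"twist":[0,0,0],"gripper":0}]' >/dev/null; python3 st.py
for i in 1 2 3 4 5 6 7 8 9 10; do python3 -m inch '[{"translation":[-0.002,0,0],"twist":[0,0,0],"gripper":0},{"translation":[-0.002,0,0],"twist":[0,0,0],"gripper":0},{"translation":[-0.002,0,0],"twist":[0,0,0],"gripper":0}]' >/dev/null; python3 st.py|cut -c1-75; done
```

```text
t 14.55 kiln xy [-0.0199 -0.0673] z 0.2696 F kiln [-0.29  0.02] 0.49 open 0.002 target tw -0.0006
t 14.85 kiln xy [-0.0201 -0.0656] z 0.2693 F kiln [ 0.05 -0.04] -0.89 open 
t 15.15 kiln xy [-0.0201 -0.0634] z 0.2692 F kiln [ 0.17 -1.2 ] 0.49 open -
t 15.45 kiln xy [-0.0201 -0.062 ] z 0.2693 F kiln [ 0.1  -1.47] -0.89 open 
t 15.75 kiln xy [-0.0201 -0.0604] z 0.2693 F kiln [ 0.75 -5.  ] -1.02 open 
t 16.05 kiln xy [-0.0201 -0.0583] z 0.2693 F kiln [-0.37 -4.63] -0.28 open 
t 16.35 kiln xy [-0.0201 -0.0561] z 0.2693 F kiln [ 0.19 -5.86] -0.64 open 
t 16.65 kiln xy [-0.02  -0.052] z 0.2691 F kiln [-0.18 -0.98] -0.64 open 0.
t 16.95 kiln xy [-0.02  -0.051] z 0.2692 F kiln [ 0.16 -0.07] 0.17 open -0.
t 17.25 kiln xy [-0.0201 -0.0493] z 0.2692 F kiln [ 0.03 -0.68] -0.3 open 0
t 17.55 kiln xy [-0.0201 -0.0474] z 0.2692 F kiln [0.96 0.02] 0.16 open -0.
```

Click 1 felt. Next is the second.

```bash
for i in 1 2 3 4 5 6 7 8; do python3 -m inch '[{"translation":[-0.002,0,0],"twist":[0,0,0],"gripper":0},{"translation":[-0.002,0,0],"twist":[0,0,0],"gripper":0},{"translation":[-0.002,0,0],"twist":[0,0,0],"gripper":0}]' >/dev/null; python3 st.py|cut -c1-75; done
```

```text
t 17.85 kiln xy [-0.0201 -0.046 ] z 0.2693 F kiln [ 1.39 -2.28] -0.2 open -
t 18.15 kiln xy [-0.0201 -0.0444] z 0.2693 F kiln [-0.97 -4.93] -0.36 open 
t 18.45 kiln xy [-0.0201 -0.0423] z 0.2693 F kiln [ 0.16 -5.7 ] -0.15 open 
t 18.75 kiln xy [-0.0202 -0.0401] z 0.2693 F kiln [ 0.07 -5.33] 0.17 open -
t 19.05 kiln xy [-0.02   -0.0359] z 0.2691 F kiln [-0.48  0.13] -0.17 open 
t 19.35 kiln xy [-0.02  -0.035] z 0.2692 F kiln [0.62 0.57] -0.61 open 0.00
t 19.65 kiln xy [-0.0201 -0.0334] z 0.2692 F kiln [1.09 0.56] 0.12 open 0.0
t 19.95 kiln xy [-0.02   -0.0314] z 0.2693 F kiln [1.38 0.35] -0.15 open -0
```

Click 2 felt. For the third, I'll stop at the force drop (expected near y = -0.020).

```bash
for i in 1 2 3 4; do python3 -m inch '[{"translation":[-0.002,0,0],"twist":[0,0,0],"gripper":0},{"translation":[-0.002,0,0],"twist":[0,0,0],"gripper":0},{"translation":[-0.002,0,0],"twist":[0,0,0],"gripper":0}]' >/dev/null; python3 st.py|cut -c1-75; done
```

```text
t 20.25 kiln xy [-0.0201 -0.03  ] z 0.2693 F kiln [ 0.72 -1.61] 0.61 open 0
t 20.55 kiln xy [-0.0201 -0.0284] z 0.2693 F kiln [ 0.58 -4.61] 0.17 open -
t 20.85 kiln xy [-0.0201 -0.0263] z 0.2693 F kiln [-0.66 -5.12] -0.74 open 
t 21.15 kiln xy [-0.0201 -0.0241] z 0.2693 F kiln [-0.43 -5.38] 0.96 open 0
```

```bash
python3 -m inch '[{"translation":[-0.002,0,0],"twist":[0,0,0],"gripper":0},{"translation":[-0.002,0,0],"twist":[0,0,0],"gripper":0},{"translation":[-0.002,0,0],"twist":[0,0,0],"gripper":0}]' >/dev/null; python3 st.py
```

```text
t 21.45 kiln xy [-0.02   -0.0199] z 0.2691 F kiln [-0.23 -0.59] 0.1 open -0.005 target tw -0.0014
```

Third click felt. I'll retreat to -y, then up, and check.

```bash
python3 -m inch '[{"translation":[0.01,0,0],"twist":[0,0,0],"gripper":0},{"translation":[0.025,0,0],"twist":[0,0,0],"gripper":0},{"translation":[0.025,0,0],"twist":[0,0,0],"gripper":0},{"translation":[0.025,0,-0.05],"twist":[0,0,0],"gripper":0},{"translation":[0.03,0,-0.1],"twist":[0,0,0],"gripper":0},{"translation":[0.08,0,-0.12],"twist":[0,0,0],"gripper":0},{"translation":[0.13,0,-0.12],"twist":[0,0,0],"gripper":0},{"translation":[0.15,0,-0.12],"twist":[0,0,0],"gripper":0},{"translation":[0.15,0,-0.12],"twist":[0,0,0],"gripper":0},{"translation":[0.15,0,-0.12],"twist":[0,0,0],"gripper":0},{"translation":[0.15,0,-0.12],"twist":[0,0,0],"gripper":0},{"translation":[0.15,0,-0.12],"twist":[0,0,0],"gripper":0}]' >/dev/null; python3 st.py
python3 - <<'E'
from h import *
f=viewer.grab_frame("scene"); cv2.imwrite("pics/s3.png",cv2.resize(f["image"][140:300,230:450],None,fx=3.5,fy=3.5))
E
```

```text
t 22.65 kiln xy [-0.0197 -0.1699] z 0.389 F kiln [0.34 0.36] 0.85 open -0.002 target tw -0.0024
```

View pics/s3.png

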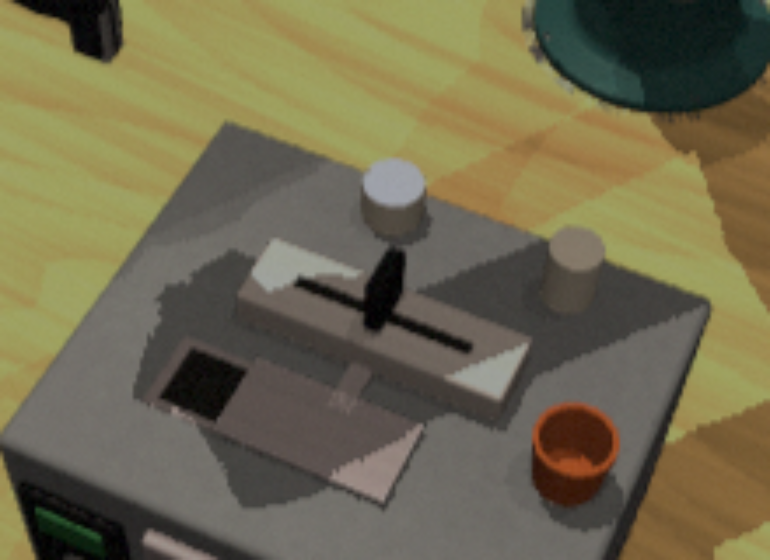

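The crop shows the lever at (384,290), mid-slot (the slot runs from 297 to 470), which is 48 mm. The posts and cup are upright where they were, and the arm is clear.

```bash
python3 -c "
from bench import r
print(r.hand_in())"
```

```text
the job is handed in; nothing more can be done
None
```

I pushed the damper lever to its closed end, then opened it three clicks. The last picture shows it in the third notch with the posts and cup standing where they were. The job is handed in, but no verdict came back.

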